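# Fit the clean filter plate into the bench fume extractor

### The job

Fit the clean white filter plate (green grip) into the open bay of the grey bench fume extractor: holding it tilted, hook its steel tongue under the yellow lip, then lower the other edge into the bay so that the plate lies flat on the bay floor, and let go. Lower it with the gripper rather than letting it fall, and leave the dirty brown plate (black grip) where it lies.

Things in the scene. Friction and masses are not known exactly. Their poses are not given: they have to be found in the camera images.
- extractor: Low grey box fixed on the desk, 170 (x) x 156 (y) x 52 mm high, with an open-topped bay. Origin: on the desk under the bay's centre, z up, +x towards the yellow lip, pointing away from the robot (turned -6 to 23 degrees). Bay: floor at z = 30; inner faces of the near and far walls at x = -70 and +70, of the side walls at y = -68 and +68; wall tops at z = 52 mm.
- lip (a point): Middle of the free edge of the extractor's fixed yellow lip, at its underside: 46 mm along the extractor's +x, 46 mm above the desk. The lip covers the bay from here to the far wall (24 mm) over its whole width, 6 mm thick; 16 mm free height under it, 116 mm opening up to the near wall. The plate is 126 mm long with its tongue: it goes in tilted 10 to 20 degrees, tongue low.
- clean_plate_grip (a point): Grip of the clean plate (white frame and pleats, green grip; about 0.12 kg), lying flat on the desk. Plate body 110 (x) x 120 (y) x 6 mm; mid-plate stands the grip, a rib 60 mm long (x), 12 mm thick (y), top 47 mm above the plate's underside. This point: middle of the rib, 36 mm above the underside. x points to the tongue (away from the robot, up to 20 degrees turned), z square to the plate.
- clean_plate_tongue (a point): Middle of the tip of the clean plate's steel tongue: 71 mm along the plate's +x from the grip point and 34 mm below it, 2 mm above the underside. The tongue is 70 mm wide (y), 4 mm thick, flush with the underside, and stands 16 mm out of the plate's +x edge. Same axes as the grip. In place, this tip can lie at x = 56 to 70, z = 32 mm in the extractor's frame.
- used_plate_grip (a point): Grip of the dirty plate, to be left alone: same shape and size as the clean one but grey frame, brown pleats and black grip. This point is on its grip, 36 mm above its underside. It and the clean plate lie side by side, either one on the left.

How it is judged:
By the outcome, as a careful person would: the job done as asked, in the order asked, and still so for the second after the job is handed in, with the robot touching nothing.
It also fails if it takes over 40 s, if anything falls off the work surface, if the arm or the gripper's body presses on something with over 40 N, if the wrist force passes 120 N, or if a joint passes its speed limit or range.

### The arm

A 6-joint arm with a two-finger parallel gripper is mounted at the origin on a cart in front of the work surface, level with it; the furniture and walls round the work are solid. World frame = base frame: x ahead of the robot, y to its left, z up, the work surface at z = 0. Lengths are in m, angles in degrees, forces in N, time in s.
With the tool pointing down it reaches from about 0.3 to 0.75 m from the base axis. Payload 8.5 kg.
Tool frame: the origin (TCP) lies midway between the tips of the shut fingers; the grasp point (between the pads) lies 19 mm behind it (env.grip_depth is the distance from the TCP to the grasp point, in m); x points along the fingers, y is the direction in which the jaws open and shut, and the axes are right-handed (so a half turn about x gives the same grasp; the last joint's range is limited). The gripper opens to 85 mm and grips with 20 to 120 N. Pads are 22 mm wide; open, the fingers measure 114 mm over their backs; the gripper's body (76 mm by 85 mm) begins 54 mm behind the grasp point. The pads swing forward as they close: fully open they stand 13 mm farther back than shut.
Start: joints at [-89.284, 21.807, 74.336, -0, 83.858, -12.336], TCP at [0.124, -0.536, 0.231] pointing down, gripper open.
Joint ranges: [-178.18, 178.18], [-50.72, 133.34], [12.68, 142.11], [-81.47, 261.47], [9.98, 163.14], [-165.26, 165.26]. Speed limits (degrees/s): [136.94, 136.94, 180, 180, 180, 180].

### API

Orientations are given as a 3x3 rotation matrix whose columns are the frame's x, y, z axes.
In Python, from rig import env gives the robot as it stands.
- The arm moves only by the tool play_rows, never from a script. Its arguments are lists of equal length, an entry for each row: "travel": the shift along the world's x, y, z in cm, a list of three; "rotation": the turn, a rotation vector about the world's x, y, z in rad, a list of three; "claw": the finger opening in cm, from 0 to 8.54. A call has 1 to 12 rows; each row shifts and turns the pose as measured when the row begins; what a row does not reach is not made up. A row lasts 1/12 s, in which the tool goes at most 41.7 mm and 7.16 degrees, less where a joint would pass 70% of its speed; a pose out of reach is approached as far as the arm can. A call is refused whole if a number of a shift passes 4.17 or a number of a turn 0.125, either way. A call with a gripper value outside its range is refused whole. The fingers move at their own pace and stop on an object; "squeeze" is the grip in N (left out, the last holds). Time passes only in rows, so rows that do not move let the fingers close. It gives the time, the measured TCP pose, the force and the opening at its end, in the units of the state.
- env.observe(): the state, without advancing time (a new reading comes with each control period).
- env.get_image(name): name is "scene" or "top" or "wrist"; returns the picture (400x640x3 uint8, red, green, blue); there is no depth.
- env.camera_info(name): a dict with "vertical_fov" (degrees; the focal length in pixels is half the picture's height over the tangent of half this angle, whatever the lens; pixels are square), "cx", "cy" (the principal point, pixels), "eye" and "rotation" of the camera in the world. Camera axes: x right, y down, z forward; pixel columns grow to the right and rows downward; lengths in m; the calibration is good to about 2 mm. The wrist camera is an equidistant fisheye: a pixel r from the principal point sees the ray r / f radians off the axis. A picture is of the moment at which its call begins: read the wrist's pose just before it. camera_info takes no time and is no camera call; for the wrist camera it gives the pose at the moment of the call.
- env.close_job(): hands the job in, once; it reports no verdict.
The state is a dict: "time_s": time; "q": joint angles; "qvel": joint speeds; "joint_efforts": joint torques, N m; "position": TCP position; "tool_rot": TCP orientation; "ft_force": force on the tool from outside, world axes, zero at the start; "wrist_torque": the same for the moment, N m; "grip_width": finger opening in m.
Only numpy, scipy, OpenCV 4.12 (cv2) and the standard library are available. Lean on these libraries where they do the work, as an engineer would, in place of code of your own. Each camera call takes 0.05 s, during which the arm holds its last target.

## Working session

There is one attempt and no reset: what is moved stays moved. The work goes in short steps, Python scripts to look and compute and a tool call to move; the robot and the scene stay as the last step left them, time stands still between calls to the robot, and variables do not carry over. Pictures are saved under pics/ and viewed, and the job is handed in when it is done.

Besides the shell and the picture viewer there is one more tool, called after "Emit:" in YAML: its name, and indented under it one key for each argument. play_rows: Moves the arm, as the interface text tells. Its arguments: {"type":"object","properties":{"travel":{"type":"array","items":{"type":"array","items":{"type":"number"}}},"rotation":{"type":"array","items":{"type":"array","items":{"type":"number"}}},"claw":{"type":"array","items":{"type":"number"}},"squeeze":{"type":"number"}},"required":["travel","rotation","claw"]}

```bash
ls; mkdir -p pics; python3 - <<'E'
from rig import env
import cv2,numpy as np
s=env.observe(); print(s['time_s'],s['position'],np.round(s['tool_rot'],3),s['grip_width'],env.grip_depth)
for n in ("scene","top"):
    i=env.camera_info(n);print(n,i)
    cv2.imwrite(f"pics/{n}0.png",env.get_image(n)[:,:,::-1])
E
```

```text
pics
0.0 [ 0.1241979  -0.53548014  0.23068949] [[-0.     0.226 -0.974]
 [ 0.002 -0.974 -0.226]
 [-1.    -0.002 -0.   ]] 0.0851415488805311 0.0187
scene {'vertical_fov': 44.96070949132878, 'cx': 325.40680251571064, 'cy': 203.92989552348072, 'eye': array([-0.22330507,  0.652889  ,  0.65238738]), 'rotation': array([[-0.67026408, -0.38086761,  0.63693479],
       [-0.74196166,  0.3260371 , -0.58582651],
       [ 0.01545797, -0.86523966, -0.50112012]])}
top {'vertical_fov': 52.864584122219206, 'cx': 313.64907156163275, 'cy': 193.40868325557722, 'eye': array([ 0.42238142, -0.02744959,  1.02405074]), 'rotation': array([[ 0.00897892, -0.9958138 ,  0.09096293],
       [-0.99969711, -0.01102387, -0.02200373],
       [ 0.02291438, -0.09073781, -0.99561116]])}
```

View pics/scene0.png

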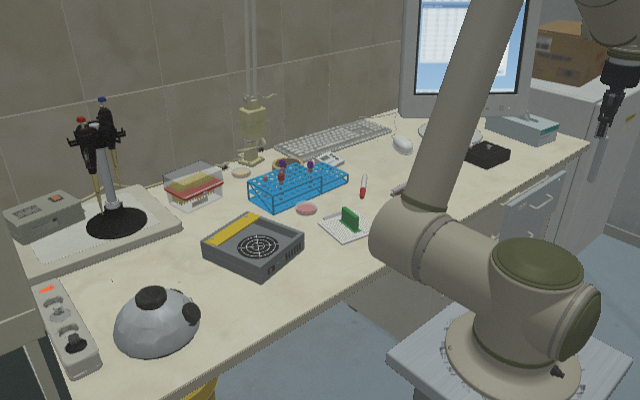

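View pics/top0.png

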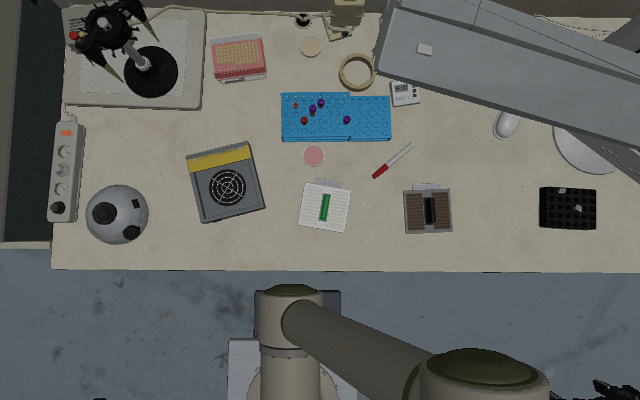

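The top picture shows the extractor at about (225,183), the clean plate with the green grip at (325,207), and the dirty plate at (428,210). I'll enlarge crops of these.

```bash
python3 - <<'E'
import cv2
a=cv2.imread("pics/top0.png")
cv2.imwrite("pics/c1.png",cv2.resize(a[135:230,178:275],None,fx=6,fy=6,interpolation=cv2.INTER_CUBIC))
cv2.imwrite("pics/c2.png",cv2.resize(a[170:240,290:360],None,fx=8,fy=8,interpolation=cv2.INTER_CUBIC))
a=cv2.imread("pics/scene0.png")
cv2.imwrite("pics/c3.png",cv2.resize(a[190:290,190:380],None,fx=4,fy=4,interpolation=cv2.INTER_CUBIC))
E
```

```text
(no output)
```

View pics/c1.png

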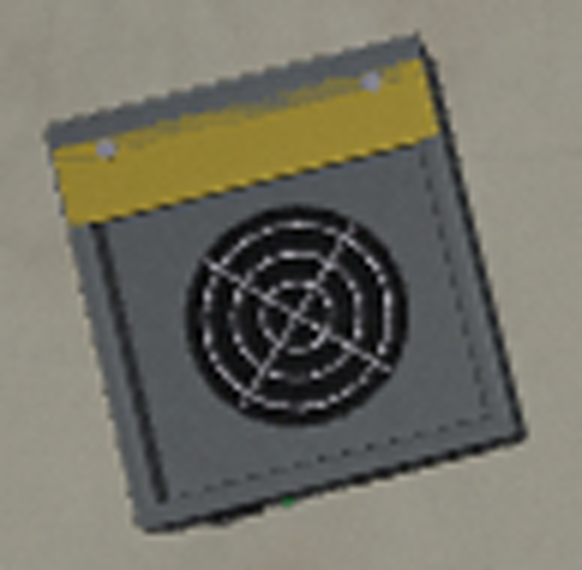

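View pics/c2.png

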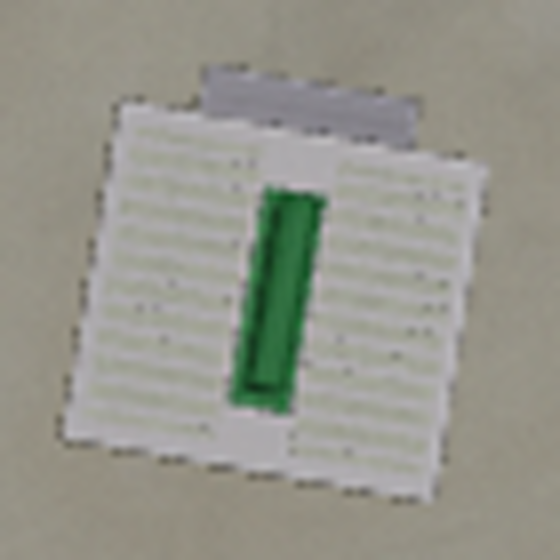

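View pics/c3.png

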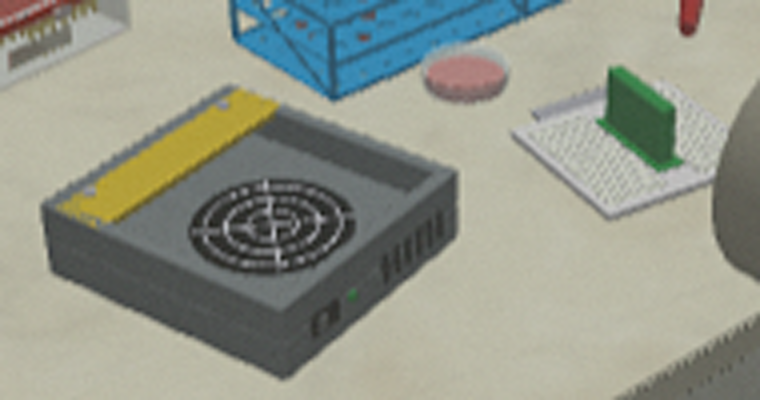

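```bash
cat > h.py <<'E'
import numpy as np,cv2
from scipy.optimize import least_squares
from rig import env
def proj(ci,P):
    f=200/np.tan(np.radians(ci['vertical_fov'])/2)
    p=(np.atleast_2d(P)-ci['eye'])@ci['rotation']
    return np.c_[f*p[:,0]/p[:,2]+ci['cx'],f*p[:,1]/p[:,2]+ci['cy']]
def Rz(d):
    a=np.radians(d);return np.array([[np.cos(a),-np.sin(a),0],[np.sin(a),np.cos(a),0],[0,0,1]])
def uncrop(p,f,o): return (np.array(p,float)+.5)/f-.5+np.array(o)
def fit(obs,x0):
    # obs: list (caminfo, px, local pts); pose x,y,yaw on desk
    def r(v):
        return np.concatenate([(proj(ci,L@Rz(v[2]).T+[v[0],v[1],0])-px).ravel() for ci,px,L in obs])
    s=least_squares(r,x0);return s.x,s.fun.reshape(-1,2)
E
cat > f1.py <<'E'
from h import *
np.set_printoptions(precision=3,suppress=True)
T=env.camera_info('top');S=env.camera_info('scene')
E4=np.array([[.085,.078,.052],[.085,-.078,.052],[-.085,-.078,.052],[-.085,.078,.052]])
t=uncrop([[48,128],[420,38],[525,435],[145,528]],6,(178,135))
s=uncrop([[42,205],[232,85],[458,170],[290,310]],4,(190,190))
lt=uncrop([[68,224],[440,138]],6,(178,135));L2=np.array([[.046,.07,.052],[.046,-.07,.052]])
for o in ([(T,t,E4)],[(S,s,E4)],[(T,t,E4),(S,s,E4)]):
    v,r=fit(o,[.5,.2,15]);print(v);print(r.T)
print(proj(T,L2@Rz(v[2]).T+[v[0],v[1],0]),lt)
P=np.array([[.055,.06,.006],[.055,-.06,.006],[-.055,-.06,.006],[-.055,.06,.006],[.071,.035,.004],[.071,-.035,.004],
 [.03,.006,.047],[.03,-.006,.047],[-.03,-.006,.047],[-.03,.006,.047]])
t=uncrop([[120,100],[487,168],[432,500],[65,440],[205,65],[420,100],[265,188],[325,195],[290,412],[232,403]],8,(290,170))
s=uncrop([[513,133],[610,217]],4,(190,190))
for o in ([(T,t,P)],[(T,t[:6],P[:6])],[(T,t,P),(S,s,P[[0,3]])]):
    v,r=fit(o,[.4,0,-10]);print(v);print(r.T)
E
python3 f1.py
```

```text
[ 0.538  0.166 15.165]
[[-0.109  0.465 -0.16  -0.183]
 [-0.235 -0.894  0.105  0.98 ]]
[ 0.537  0.168 15.702]
[[ 0.023 -0.657  1.154 -0.501]
 [ 0.122 -0.505 -0.276  0.319]]
[ 0.538  0.167 15.402]
[[-0.505  0.013 -0.334 -0.296  0.252 -0.262  1.278 -0.646]
 [ 0.013 -0.901  0.025  1.161 -0.417 -0.847 -0.489 -0.085]]
[[192.031 170.486]
 [248.296 156.058]] [[188.917 171.917]
 [250.917 157.583]]
[ 0.48  -0.076 -9.112]
[[-0.371  0.168  0.129 -0.886 -0.292 -0.184  1.575 -1.079 -0.749  1.627]
 [ 0.194 -0.359  0.896  0.406  0.184  0.432  0.969  0.923 -1.925 -1.632]]
[ 0.481 -0.077 -9.087]
[[-0.136  0.402  0.385 -0.629 -0.061  0.047]
 [-0.091 -0.665  0.587  0.118 -0.104  0.132]]
[ 0.48  -0.076 -9.083]
[[-0.368  0.175  0.157 -0.862 -0.291 -0.181  1.585 -1.069 -0.727  1.649
  -0.66   0.134]
 [ 0.266 -0.31   0.95   0.483  0.251  0.486  1.035  0.986 -1.859 -1.563
  -0.557 -0.158]]
```

Emit:
play_rows:
  travel:
    - [2.4,3.3,0]
    - [2.4,3.3,0]
    - [2.4,3.3,0]
    - [2.4,3.3,0]
    - [2.4,3.3,0]
    - [2.4,3.3,0]
    - [2.4,3.3,0]
    - [2.4,3.3,0]
    - [2.4,3.3,0]
    - [2.4,3.3,0]
    - [2.4,3.3,0]
    - [2.4,3.3,0]
  rotation:
    - [0,0,-0.032]
    - [0,0,-0.032]
    - [0,0,-0.032]
    - [0,0,-0.032]
    - [0,0,-0.032]
    - [0,0,-0.032]
    - [0,0,-0.032]
    - [0,0,-0.032]
    - [0,0,-0.032]
    - [0,0,-0.032]
    - [0,0,-0.032]
    - [0,0,-0.032]
  claw: [6,6,6,6,6,6,6,6,6,6,6,6]
  squeeze: 60

```text
time_s: 1.1
position: [0.4102, -0.1305, 0.2265]
tool_rot: [[-0.0, -0.187, -0.982], [0.007, -0.982, 0.187], [-1.0, -0.007, 0.002]]
ft_force: [0.5, -0.9, 0.1]
grip_width: 0.0599
```

```bash
python3 - <<'E'
from rig import env
import cv2,numpy as np,pickle
i=env.camera_info("wrist");print(i)
a=env.get_image("wrist")[:,:,::-1];cv2.imwrite("pics/w1.png",a);pickle.dump(i,open("w1.pkl","wb"))
E
```

```text
{'vertical_fov': 65.70646984690485, 'cx': 317.1502912146977, 'cy': 198.95696565126264, 'eye': array([ 0.47853869, -0.14425866,  0.36921454]), 'rotation': array([[-0.18639016, -0.94504331, -0.26861096],
       [-0.98245206,  0.17738355,  0.05764568],
       [-0.00683049,  0.27464198, -0.9615223 ]])}
```

View pics/w1.png

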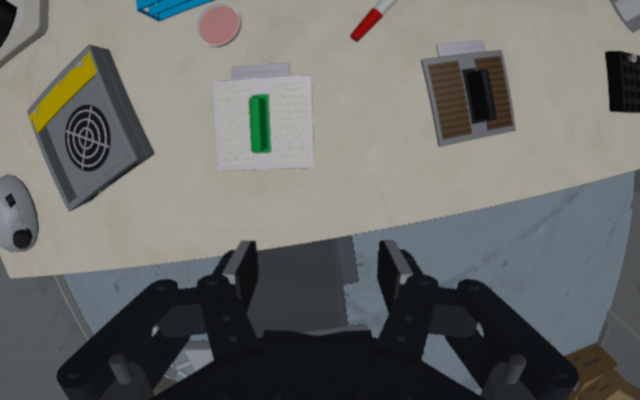

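The wrist view has the clean plate at (263,122), the extractor at (90,125) and the dirty plate at (470,95). I'll enlarge the first two and refine the fit.

```bash
python3 - <<'E'
import cv2
a=cv2.imread("pics/w1.png")
cv2.imwrite("pics/c4.png",cv2.resize(a[55:180,200:330],None,fx=6,fy=6,interpolation=cv2.INTER_CUBIC)[:600])
cv2.imwrite("pics/c4.png",cv2.resize(a[58:178,203:323],None,fx=5,fy=5,interpolation=cv2.INTER_CUBIC))
cv2.imwrite("pics/c5.png",cv2.resize(a[40:215,20:160],None,fx=3.4,fy=3.4,interpolation=cv2.INTER_CUBIC))
E
```

```text
(no output)
```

View pics/c4.png

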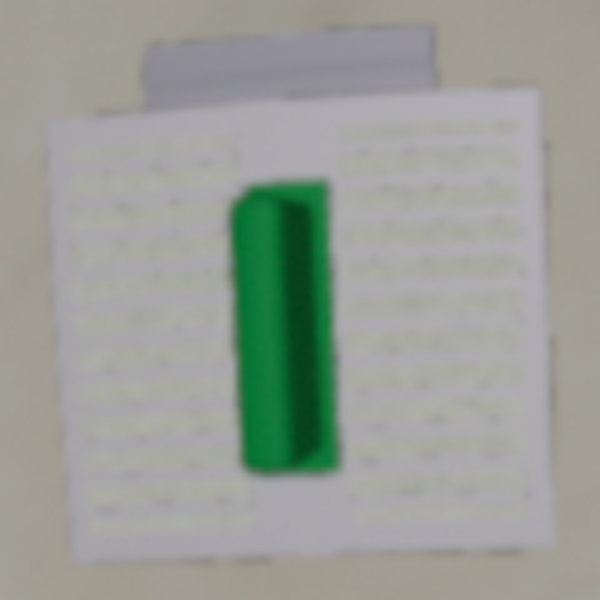

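View pics/c5.png

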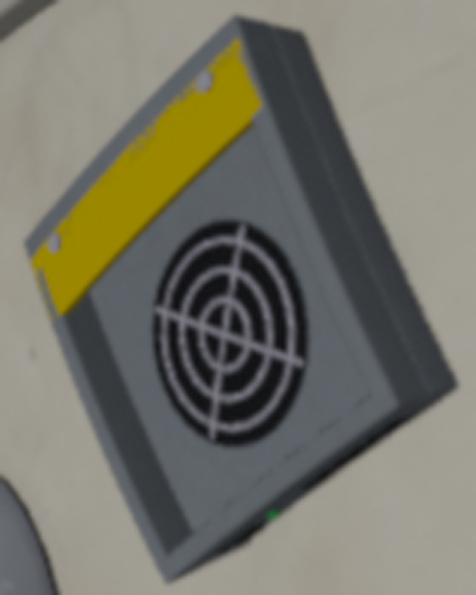

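```bash
cat > f2.py <<'E'
import h; from h import *
import pickle
np.set_printoptions(precision=2,suppress=True)
W=pickle.load(open('w1.pkl','rb'));W['fish']=1
old=h.proj
def proj(ci,P):
    if 'fish' not in ci: return old(ci,P)
    f=200/np.tan(np.radians(ci['vertical_fov'])/2)
    p=(np.atleast_2d(P)-ci['eye'])@ci['rotation']
    rr=np.hypot(p[:,0],p[:,1]);th=np.arctan2(rr,p[:,2])
    return np.c_[f*th*p[:,0]/rr+ci['cx'],f*th*p[:,1]/rr+ci['cy']]
h.proj=proj
if __name__=="__main__":
    T=env.camera_info('top');S=env.camera_info('scene')
    E=np.array([[.085,.078,.052],[.085,-.078,.052],[-.085,-.078,.052],[-.085,.078,.052],[-.085,-.078,0],[.085,-.078,0],[.046,.078,.052],[.046,-.078,.052]])
    w=uncrop([[28,243],[237,18],[400,408],[168,580],[457,383],[303,35],[62,315],[262,108]],3.4,(20,40))
    t=uncrop([[48,128],[420,38],[525,435],[145,528],[68,224],[440,138]],6,(178,135)); 
    s=uncrop([[42,205],[232,85],[458,170],[290,310]],4,(190,190))
    Et=E[[0,1,2,3,6,7]]
    for o in ([(W,w,E)],[(W,w[:6],E[:6])],[(T,t,Et)],[(W,w,E),(T,t,Et),(S,s,E[:4])]):
        v,r=fit(o,[.5,.2,15]);print(v*[1000,1000,1]);print(r.T)
    P=np.array([[.055,.06,.006],[.055,-.06,.006],[-.055,-.06,.006],[-.055,.06,.006],[.071,.035,.004],[.071,-.035,.004],
     [.03,.006,.047],[.03,-.006,.047],[-.03,-.006,.047],[-.03,.006,.047]])
    w=uncrop([[48,120],[540,88],[555,548],[78,562],[148,45],[434,27],[237,197],[283,200],[292,468],[246,470]],5,(203,58))
    t=uncrop([[120,100],[487,168],[432,500],[65,440],[205,65],[420,100]],8,(290,170))
    for o in ([(W,w,P)],[(W,w[:6],P[:6])],[(T,t,P[:6])],[(W,w,P),(T,t,P[:6])]):
        v,r=fit(o,[.4,0,-10]);print(v*[1000,1000,1]);print(r.T)
E
python3 f2.py
```

```text
[537.21 170.8   14.93]
[[-2.11 -1.24 -0.6  -1.22  3.22  2.52 -4.55  0.07]
 [ 0.13 -1.    0.6   2.48  1.48 -0.83  1.2  -3.19]]
[537.92 171.4   15.11]
[[-2.42 -1.8  -1.08 -1.45  2.79  1.96]
 [ 0.05 -1.34 -0.16  2.15  0.81 -1.15]]
[536.86 166.31  15.09]
[[-0.28  0.32 -0.39 -0.45  0.02  0.8 ]
 [ 0.23 -0.35  0.69  1.49 -0.36 -1.77]]
[536.82 169.1   15.1 ]
[[-1.54 -0.46  0.63 -0.28  4.38  3.27 -3.9   0.94 -1.44 -0.83 -1.55 -1.61
  -1.14 -0.35 -0.53 -0.64  0.76 -1.67]
 [ 0.23 -1.27  0.31  2.62  1.22 -1.05  1.3  -3.48  0.24 -0.35  0.69  1.5
  -0.35 -1.77  0.08 -0.34  0.27  0.73]]
[480.03 -76.11  -9.46]
[[-0.19  1.33  0.57 -0.9  -0.34  0.74 -1.73  0.3   0.95 -0.86]
 [-0.14 -0.65  0.33  0.64  0.03 -0.71 -0.38 -1.74  1.32  1.38]]
[479.97 -75.81  -9.43]
[[-0.43  1.07  0.36 -1.09 -0.6   0.47]
 [-0.   -0.57  0.4   0.76  0.15 -0.62]]
[480.6  -76.75  -9.09]
[[-0.14  0.4   0.38 -0.63 -0.06  0.05]
 [-0.09 -0.66  0.59  0.12 -0.1   0.13]]
[480.09 -76.17  -9.4 ]
[[-0.19  1.33  0.67 -0.82 -0.35  0.73 -1.7   0.32  1.02 -0.79 -0.23  0.27
   0.01 -0.96 -0.12 -0.04]
 [-0.15 -0.76  0.22  0.63 -0.   -0.8  -0.44 -1.82  1.25  1.32 -0.   -0.32
   0.89  0.16  0.04  0.43]]
```

Emit:
play_rows:
  travel:
    - [1.8,1.4,-2.5]
    - [1.8,1.4,-2.5]
    - [1.8,1.4,-2.5]
    - [1.6,1.2,-2.5]
    - [0,0,-2.5]
    - [0,0,0]
  rotation:
    - [0,0,0.01]
    - [-0.007,0,0.01]
    - [0,0,0.006]
    - [0,0,0]
    - [0,0,0]
    - [0,0,0]
  claw: [6,6,6,6,6,6]

```text
time_s: 1.65
position: [0.4876, -0.0627, 0.097]
tool_rot: [[0.005, -0.146, -0.989], [-0.0, -0.989, 0.146], [-1.0, -0.0, -0.005]]
ft_force: [-1.2, -0.4, -0.3]
grip_width: 0.0602
```

Emit:
play_rows:
  travel:
    - [-0.76,-1.35,-2]
    - [0,0,-1]
    - [0,0,0]
  rotation:
    - [0,0.005,-0.015]
    - [0,0,0]
    - [0,0,0]
  claw: [6,6,6]

```text
time_s: 1.9
position: [0.48, -0.0767, 0.0674]
tool_rot: [[-0.001, -0.161, -0.987], [-0.0, -0.987, 0.161], [-1.0, 0.0, 0.001]]
ft_force: [-0.7, 1.0, 0.4]
grip_width: 0.0601
```

```bash
python3 - <<'E'
from rig import env
import cv2,numpy as np,pickle
s=env.observe();print(s['position'],np.round(s['qvel'],2))
i=env.camera_info("wrist");a=env.get_image("wrist")[:,:,::-1];cv2.imwrite("pics/w2.png",a);pickle.dump(i,open("w2.pkl","wb"))
E
```

```text
[ 0.48004321 -0.0767401   0.06735538] [-1.59 -1.14 -0.41 -0.45  2.07 -0.59]
```

View pics/w2.png

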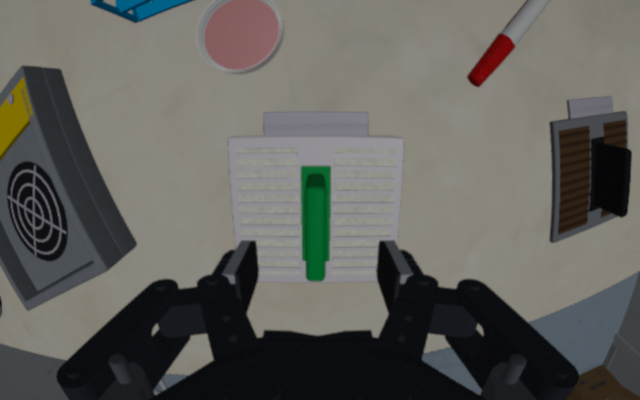

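The rib at column 316 is centred and aligned between the fingers (columns 245 to 390). I'll go down and close.

Emit:
play_rows:
  travel:
    - [0,0,-2]
    - [0,0,-2]
    - [0,0,-0.8]
    - [0,0,0]
    - [0,0,0]
    - [0,0,0]
    - [0,0,0]
    - [0,0,0]
    - [0,0,0]
  rotation:
    - [0,0,0]
    - [0,0,0]
    - [0,0,0]
    - [0,0,0]
    - [0,0,0]
    - [0,0,0]
    - [0,0,0]
    - [0,0,0]
    - [0,0,0]
  claw: [6,6,6,6,1.5,0.6,0.6,0.6,0.6]
  squeeze: 70

```text
time_s: 2.7
position: [0.485, -0.0798, 0.0295]
tool_rot: [[0.015, -0.162, -0.987], [-0.007, -0.987, 0.161], [-1.0, 0.005, -0.016]]
ft_force: [0.5, 0.4, -0.0]
grip_width: 0.0105
```

```bash
python3 - <<'E'
from rig import env
import cv2,numpy as np,pickle
s=env.observe();print(s['position'],np.round(s['qvel'],2),s['grip_width'],s['ft_force'])
i=env.camera_info("wrist");a=env.get_image("wrist")[:,:,::-1];cv2.imwrite("pics/w3.png",a);pickle.dump(i,open("w3.pkl","wb"))
a=env.get_image("scene")[:,:,::-1];cv2.imwrite("pics/s3.png",cv2.resize(a[120:290,240:420],None,fx=3.5,fy=3.5))
E
```

```text
[ 0.48503012 -0.07979857  0.02950782] [ 0.06 -0.61 -0.26  0.06  0.23  0.03] 0.010466870033428353 [ 0.50583493  0.43014225 -0.00127947]
```

View pics/w3.png

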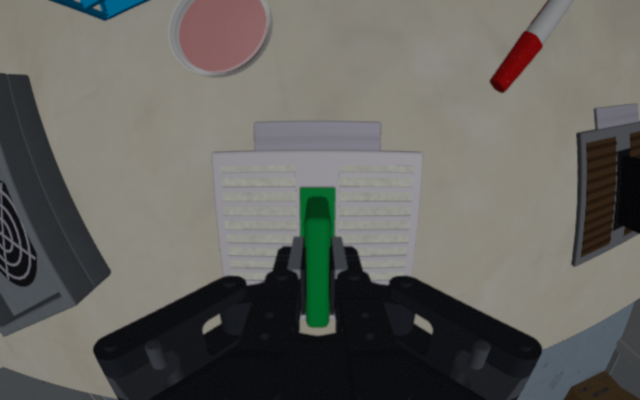

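View pics/s3.png

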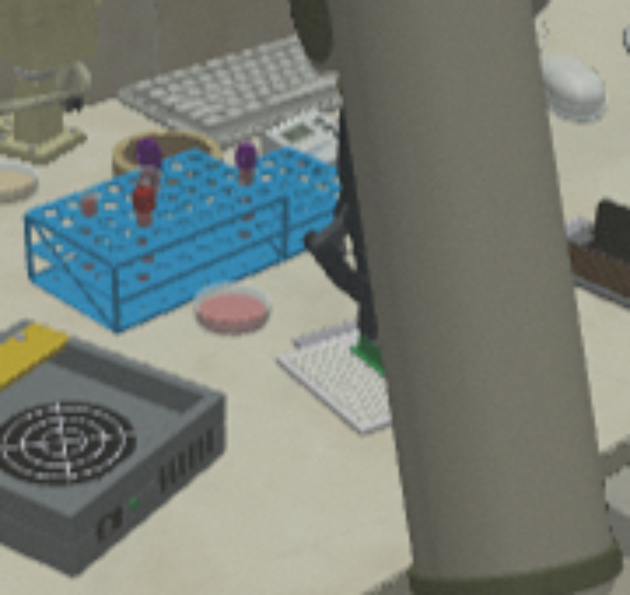

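Emit:
play_rows:
  travel:
    - [0,0,0]
    - [0,0,0]
    - [0,0,0]
  rotation:
    - [0,0,0]
    - [0,0,0]
    - [0,0,0]
  claw: [4,4,4]

```text
time_s: 3.05
position: [0.4849, -0.0797, 0.0294]
tool_rot: [[0.015, -0.161, -0.987], [-0.007, -0.987, 0.161], [-1.0, 0.005, -0.016]]
ft_force: [0.3, 0.8, -0.5]
grip_width: 0.0402
```

Emit:
play_rows:
  travel:
    - [-0.5,0.36,-1.2]
  rotation:
    - [0.007,0.015,0]
  claw: [4]

```text
time_s: 3.13
position: [0.4812, -0.0767, 0.0185]
tool_rot: [[0.003, -0.161, -0.987], [-0.002, -0.987, 0.161], [-1.0, 0.001, -0.004]]
ft_force: [0.7, -0.2, -0.1]
grip_width: 0.0401
```

Emit:
play_rows:
  travel:
    - [0,0,0]
  rotation:
    - [0,0,0]
  claw: [4]

```text
time_s: 3.22
position: [0.4796, -0.0759, 0.0166]
tool_rot: [[-0.001, -0.161, -0.987], [0.0, -0.987, 0.161], [-1.0, 0.0, 0.001]]
ft_force: [-0.6, 0.8, -0.3]
grip_width: 0.0401
```

Emit:
play_rows:
  travel:
    - [0,0,0]
    - [0,0,0]
    - [0,0,0]
  rotation:
    - [0,0,0]
    - [0,0,0]
    - [0,0,0]
  claw: [1,0.6,0.6]
  squeeze: 70

```text
time_s: 3.47
position: [0.4792, -0.0757, 0.0158]
tool_rot: [[-0.003, -0.161, -0.987], [0.001, -0.987, 0.161], [-1.0, -0.0, 0.003]]
ft_force: [-0.3, 0.2, 9.0]
grip_width: 0.0107
```

Emit:
play_rows:
  travel:
    - [0,0,0]
    - [0,0,0]
    - [0,0,0]
  rotation:
    - [0,0,0]
    - [0,0,0]
    - [0,0,0]
  claw: [0.6,0.6,0.6]

```text
time_s: 3.72
position: [0.4793, -0.0757, 0.0158]
tool_rot: [[-0.003, -0.161, -0.987], [0.001, -0.987, 0.161], [-1.0, -0.0, 0.003]]
ft_force: [0.1, -0.6, -0.7]
grip_width: 0.0111
```

Emit:
play_rows:
  travel:
    - [0,0,1.5]
    - [0,0,2.5]
    - [0,0,2.5]
    - [0,0,2.5]
    - [0,0,2]
    - [0,0,0]
    - [0,0,0]
  rotation:
    - [0,0,0]
    - [0,0,0]
    - [0,0,0]
    - [0,0,0]
    - [0,0,0]
    - [0,0,0]
    - [0,0,0]
  claw: [0.6,0.6,0.6,0.6,0.6,0.6,0.6]

```text
time_s: 4.3
position: [0.4773, -0.075, 0.1293]
tool_rot: [[-0.007, -0.162, -0.987], [0.003, -0.987, 0.162], [-1.0, -0.001, 0.007]]
ft_force: [0.6, -0.3, -1.8]
grip_width: 0.0106
```

```bash
python3 - <<'E'
from rig import env
import cv2,numpy as np,pickle
s=env.observe();print(s['position'],np.round(s['qvel'],2),s['grip_width'],s['ft_force'])
i=env.camera_info("wrist");a=env.get_image("wrist")[:,:,::-1];cv2.imwrite("pics/w4.png",a);pickle.dump((i,s['position'],s['tool_rot']),open("w4.pkl","wb"))
a=env.get_image("scene")[:,:,::-1];cv2.imwrite("pics/s4.png",cv2.resize(a[120:290,240:420],None,fx=3.5,fy=3.5))
E
```

```text
[ 0.47731359 -0.07497424  0.12925567] [ 0.03 -1.72 -1.43 -0.    0.96  0.04] 0.010605701472623184 [ 0.56249881 -0.34623564 -1.76370755]
```

View pics/w4.png

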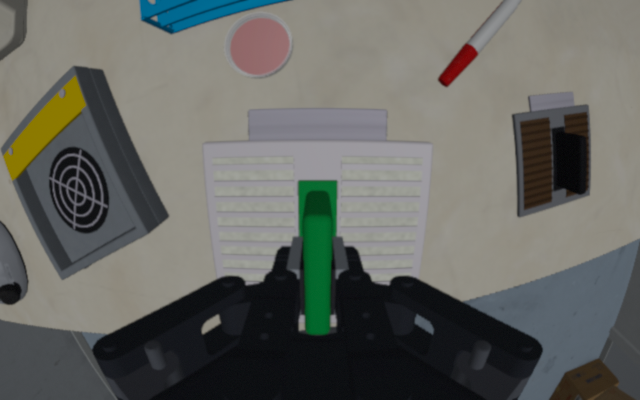

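View pics/s4.png

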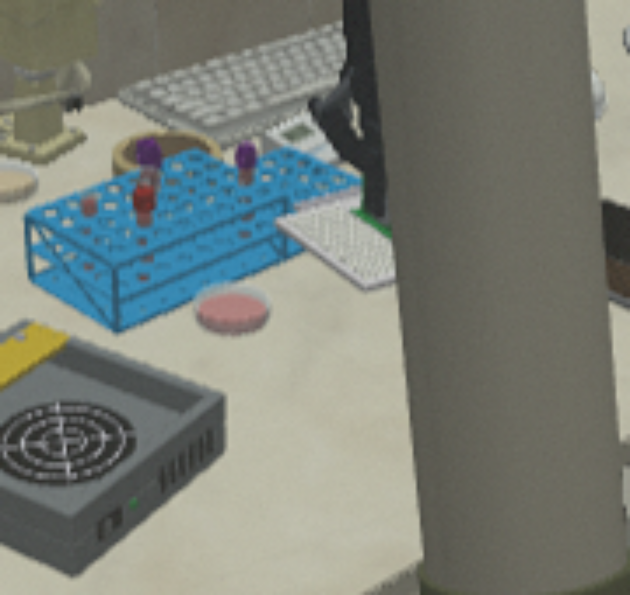

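```bash
python3 - <<'E'
import cv2
a=cv2.imread("pics/w4.png")
cv2.imwrite("pics/c6.png",cv2.resize(a[60:285,0:175],None,fx=2.6,fy=2.6,interpolation=cv2.INTER_CUBIC))
cv2.imwrite("pics/c7.png",cv2.resize(a[95:165,195:445],None,fx=3.2,fy=3.2,interpolation=cv2.INTER_CUBIC))
E
```

```text
(no output)
```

View pics/c6.png

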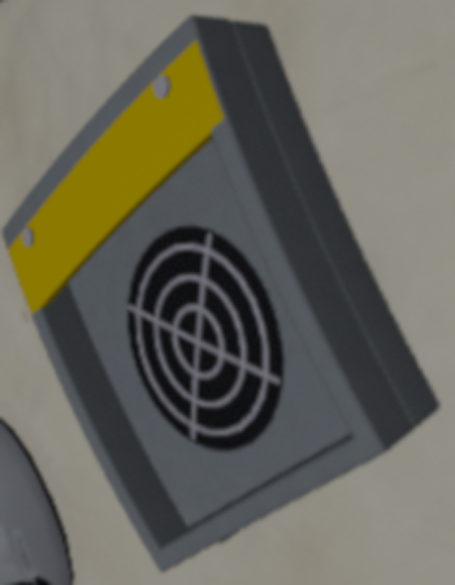

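View pics/c7.png

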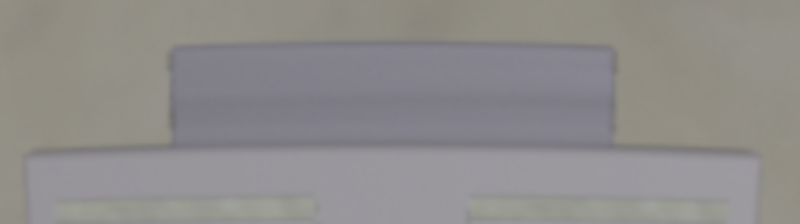

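```bash
cat > f3.py <<'E'
import f2,h; from h import *
import pickle
np.set_printoptions(precision=2,suppress=True)
W,p,R=pickle.load(open('w4.pkl','rb'));W['fish']=1
T=env.camera_info('top');S=env.camera_info('scene')
E=np.array([[.085,.078,.052],[.085,-.078,.052],[-.085,-.078,.052],[-.085,.078,.052],[-.085,-.078,0],[.085,-.078,0],[.046,.078,.052],[.046,-.078,.052]])
w=uncrop([[4,236],[193,18],[385,448],[162,568],[438,405],[268,28],[35,312],[223,122]],2.6,(0,60))
t=uncrop([[48,128],[420,38],[525,435],[145,528],[68,224],[440,138]],6,(178,135)); 
for o in ([(W,w,E)],[(W,w[:4],E[:4])],[(W,w,E),(T,t,E[[0,1,2,3,6,7]])]):
    v,r=fit(o,[.5,.2,15]);print(v*[1000,1000,1]);print(r.T)
# in hand: plate axes: x=-toolz, y=-tooly, z=-toolx
B=np.c_[-R[:,2],-R[:,1],-R[:,0]]; g=p-R[:,0]*env.grip_depth
L=np.array([[.071,.035,-.032],[.071,-.035,-.032],[.055,.06,-.030],[.055,-.06,-.030]])
px=uncrop([[171,47],[614,47],[27,152],[758,155]],3.2,(195,95))
from scipy.spatial.transform import Rotation as Ro
def r(v,full=True):
    q=L@Ro.from_euler('zy',[v[2],v[4] if len(v)>4 else 0]).as_matrix().T+[v[0],v[1],v[3]]
    return (f2.proj(W,q@B.T+g)-px).ravel()
print('nominal',r([0,0,0,0]))
s=least_squares(r,[0,0,0,0],x_scale=[.01,.01,.1,.01]);print(s.x*[1000,1000,57.3,1000],s.fun)
for k in (-.02,.02):
  s=least_squares(lambda v:r([*v,k]),[0,0,0,0],x_scale=[.01,.01,.1,.01]);print(k,s.x*[1000,1000,57.3,1000],s.fun)
E
python3 f3.py
```

```text
[536.69 171.59  15.12]
[[-2.3  -2.29 -0.58 -0.85  3.59  1.99 -3.38 -1.31]
 [-0.6  -0.44  3.5   3.61  0.32 -0.69  0.21 -4.18]]
[537.82 169.75  15.43]
[[-1.85 -1.5   0.8   0.04]
 [-1.43 -2.4   1.44  2.93]]
[536.65 170.52  15.12]
[[-1.91 -1.51  0.4  -0.31  4.48  2.75 -2.96 -0.48 -2.04 -1.43 -2.13 -2.19
  -1.74 -0.95]
 [-0.8  -0.83  3.4   3.63  0.2  -0.99  0.06 -4.5   0.32 -0.3   0.73  1.57
  -0.27 -1.72]]
nominal [ 0.31  2.36  0.31  2.41 -0.64  2.72  1.18  1.86]
[ 1.16  0.33 -0.16 -1.09] [ 0.47 -0.07 -0.37  0.34 -0.36  0.01  0.25 -0.27]
-0.02 [ 0.55  0.33 -0.16 -2.29] [ 0.37 -0.1  -0.27  0.31 -0.3   0.04  0.18 -0.24]
0.02 [ 1.8   0.33 -0.16  0.11] [ 0.56 -0.03 -0.46  0.37 -0.43 -0.02  0.32 -0.3 ]
```

```bash
cat > pl.py <<'E'
from h import *
import sys
from scipy.spatial.transform import Rotation as Ro
np.set_printoptions(precision=4,suppress=True)
EX=np.array([.537,.169,0]);YAW=15.2
OX,OZ=.001,.0007
def target(xt,zt,th,y=0.0,ex=EX,yaw=YAW):
    B=Rz(yaw)@Ro.from_euler('y',th,degrees=True).as_matrix()
    tip=ex+Rz(yaw)@np.array([xt,y,zt])/1000
    grip=tip-B@[.071,0,-.034]
    R=np.c_[-B[:,2],-B[:,1],-B[:,0]]
    gp=grip-B@[OX,0,OZ]
    return gp+R[:,0]*env.grip_depth,R
def tipnow(s,ex=EX,yaw=YAW):
    R=s['tool_rot'];B=np.c_[-R[:,2],-R[:,1],-R[:,0]]
    g=s['position']-R[:,0]*env.grip_depth+B@[OX,0,OZ]
    tip=g+B@[.071,0,-.034]
    Be=Rz(yaw).T@B
    return Rz(yaw).T@(tip-ex)*1000,Ro.from_matrix(Be).as_euler('zyx',degrees=True)
if __name__=="__main__":
    s=env.observe();print('t',s['time_s'],'tip',*tipnow(s),'F',s['ft_force'],'M',s['wrist_torque'],'w',s['grip_width'])
    if len(sys.argv)>1:
        p,R=target(*map(float,sys.argv[1:]))
        print('target',p,'d cm',(p-s['position'])*100,'rot',Ro.from_matrix(R@s['tool_rot'].T).as_rotvec())
E
python3 pl.py 10 100 15
python3 - <<'E'
from h import *
print(proj(env.camera_info('top'),np.array([[.537,.168,.03],[.537,.168,.032]])))
E
```

```text
t 4.4 tip [ -56.3099 -249.4262  113.2663] [-24.4974   0.4054   0.3015] F [ 0.154   0.356  -0.5176] M [ 0.0178 -0.0107  0.0398] w 0.010669285261612734
target [0.4832 0.1544 0.1327] d cm [ 0.6058 22.926   0.4251] rot [-0.015   0.2547  0.4255]
[[225.92059666 182.86564215]
 [225.76337668 182.77105155]]
```

Emit:
play_rows:
  travel:
    - [0.05,1.5,0.3]
    - [0.05,2.5,0.3]
    - [0.05,3,0]
    - [0.05,3,0]
    - [0.05,3,0]
    - [0.05,3,0]
    - [0.05,2.5,0]
    - [0.05,2,0]
    - [0,1,0]
    - [0,0,0]
    - [0,0,0]
  rotation:
    - [-0.002,0.025,0.045]
    - [-0.002,0.03,0.05]
    - [-0.002,0.03,0.05]
    - [-0.002,0.03,0.05]
    - [-0.002,0.03,0.05]
    - [-0.002,0.03,0.05]
    - [-0.002,0.03,0.05]
    - [-0.002,0.025,0.04]
    - [0,0.015,0.03]
    - [0,0,0]
    - [0,0,0]
  claw: [0.6,0.6,0.6,0.6,0.6,0.6,0.6,0.6,0.6,0.6,0.6]

```text
time_s: 5.32
position: [0.4748, 0.1493, 0.1197]
tool_rot: [[-0.275, 0.268, -0.923], [-0.075, -0.963, -0.257], [-0.959, -0.001, 0.285]]
ft_force: [-0.0, -0.9, -0.6]
grip_width: 0.0111
```

```bash
python3 pl.py 10 100 15; python3 - <<'E'
from rig import env
import cv2,numpy as np,pickle
s=env.observe()
i=env.camera_info("wrist");a=env.get_image("wrist")[:,:,::-1];cv2.imwrite("pics/w5.png",a);pickle.dump((i,s['position'],s['tool_rot']),open("w5.pkl","wb"))
a=env.get_image("scene")[:,:,::-1];cv2.imwrite("pics/s5.png",cv2.resize(a[120:320,180:380],None,fx=3,fy=3))
E
```

```text
t 5.3167 tip [-0.314  -2.2877 85.2179] [ 0.3748 16.5418 -0.0366] F [-0.0225 -0.8816 -0.6275] M [ 0.068  -0.2096 -0.0214] w 0.01109465171907491
target [0.4832 0.1544 0.1327] d cm [0.8361 0.5108 1.3025] rot [ 0.006  -0.0263 -0.0063]
```

View pics/w5.png

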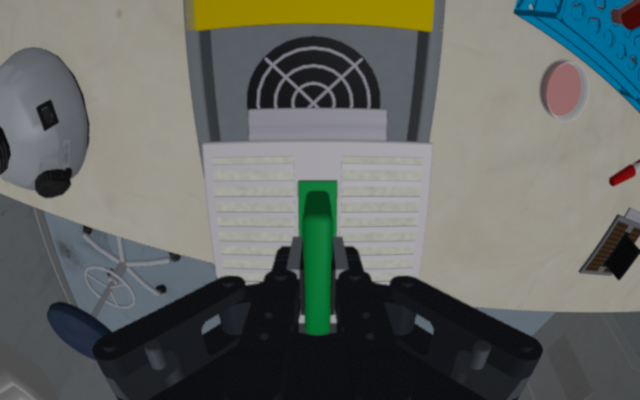

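View pics/s5.png

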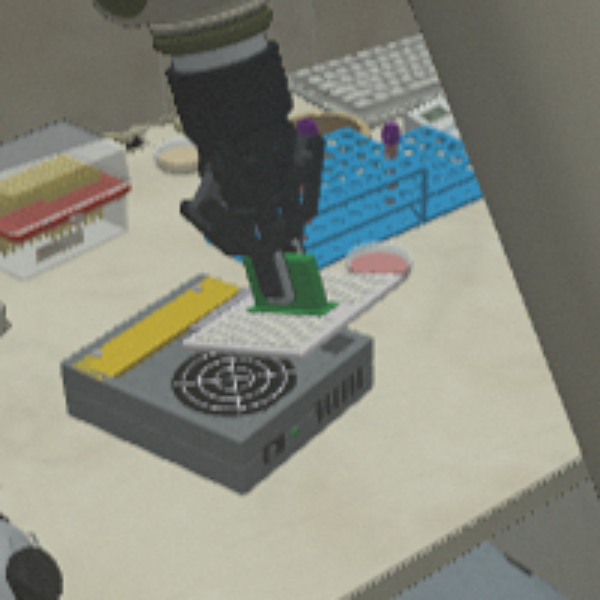

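```bash
python3 - <<'E'
import cv2
a=cv2.imread("pics/w5.png")
cv2.imwrite("pics/c8.png",cv2.resize(a[0:150,175:455],None,fx=2.8,fy=2.8,interpolation=cv2.INTER_CUBIC))
E
```

```text
(no output)
```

View pics/c8.png

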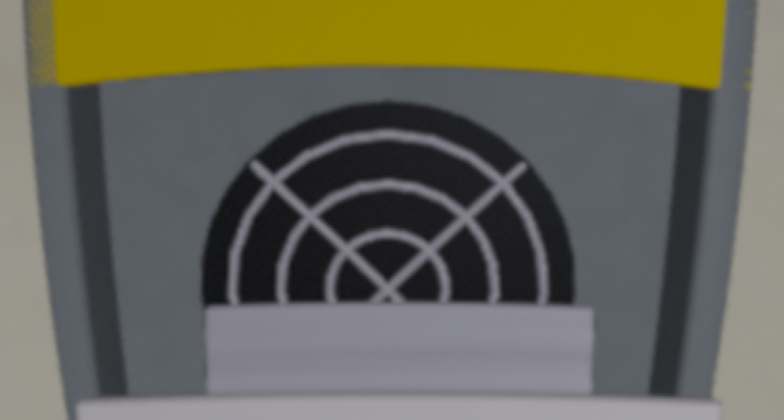

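```bash
cat > f4.py <<'E'
import f2,h; from h import *
import pickle
np.set_printoptions(precision=2,suppress=True)
W,p,R=pickle.load(open('w5.pkl','rb'));W['fish']=1
E=np.array([[46,68,52],[46,-68,52],[46,0,52],[46,78,52],[46,-78,52]])/1000
w=uncrop([[68,85],[712,88],[390,66],[28,87],[750,90]],2.8,(175,0))
v,r=fit([(W,w,E)],[.5,.2,15]);print(v*[1000,1000,1]);print(r.T)
import pl
print(pl.tipnow(dict(position=p,tool_rot=R),np.array([v[0],v[1],0]),v[2]))
# check tongue projection with in-hand model
B=np.c_[-R[:,2],-R[:,1],-R[:,0]];g=p-R[:,0]*env.grip_depth+B@[pl.OX,0,pl.OZ]
print(f2.proj(W,np.array([[.071,.035,-.032],[.071,-.035,-.032]])@B.T+g),uncrop([[207,306],[592,308]],2.8,(175,0)))
E
python3 f4.py
```

```text
[534.   168.54  15.07]
[[-0.1  -0.07 -0.54 -0.89  1.68]
 [-0.44 -0.49 -0.83  0.96  1.08]]
(array([ 2.7048, -2.6285, 85.2179]), array([ 0.5107, 16.5417, -0.0753]))
[[247.8098 109.7464]
 [386.8486 109.7945]] [[248.6071 108.9643]
 [386.1071 109.6786]]
```

```bash
sed -i 's/^EX=.*/EX=np.array([.535,.1687,0]);YAW=15.1/' pl.py; python3 pl.py 36 52 14
```

```text
t 5.4167 tip [ 1.5743 -3.3955 85.6925] [ 0.3824 16.5151 -0.0422] F [-0.7329 -0.9179 -1.2379] M [ 0.0209 -0.186   0.0774] w 0.010914743214489937
target [0.5057 0.1608 0.0836] d cm [ 3.0833  1.2308 -3.6573] rot [ 0.0105 -0.0426 -0.0064]
```

Emit:
play_rows:
  travel:
    - [0.8,0.3,-0.9]
    - [0.9,0.35,-1.1]
    - [0.8,0.35,-1]
    - [0.4,0.15,-0.4]
    - [0,0,0]
    - [0,0,0]
  rotation:
    - [0.003,-0.012,-0.002]
    - [0.003,-0.012,-0.002]
    - [0.003,-0.01,-0.002]
    - [0,-0.006,0]
    - [0,0,0]
    - [0,0,0]
  claw: [0.6,0.6,0.6,0.6,0.6,0.6]

```text
time_s: 5.92
position: [0.507, 0.1558, 0.0829]
tool_rot: [[-0.231, 0.25, -0.94], [-0.062, -0.968, -0.243], [-0.971, 0.002, 0.239]]
ft_force: [-0.2, 0.0, 0.3]
grip_width: 0.0109
```

```bash
python3 pl.py 38 35 14; python3 - <<'E'
from rig import env
import cv2,numpy as np,pickle
s=env.observe()
i=env.camera_info("wrist");a=env.get_image("wrist")[:,:,::-1];cv2.imwrite("pics/w6.png",a);pickle.dump((i,s['position'],s['tool_rot']),open("w6.pkl","wb"))
a=env.get_image("scene")[:,:,::-1];cv2.imwrite("pics/s6.png",cv2.resize(a[170:290,190:310],None,fx=5,fy=5))
E
```

```text
t 5.9167 tip [35.9845 -5.8972 51.4917] [-0.6205 13.8439  0.0488] F [-0.2111  0.0387  0.2715] M [ 0.0375 -0.1329  0.0331] w 0.010932831246818034
target [0.5076 0.1613 0.0666] d cm [ 0.0685  0.5513 -1.631 ] rot [0.001  0.0031 0.0105]
```

View pics/w6.png

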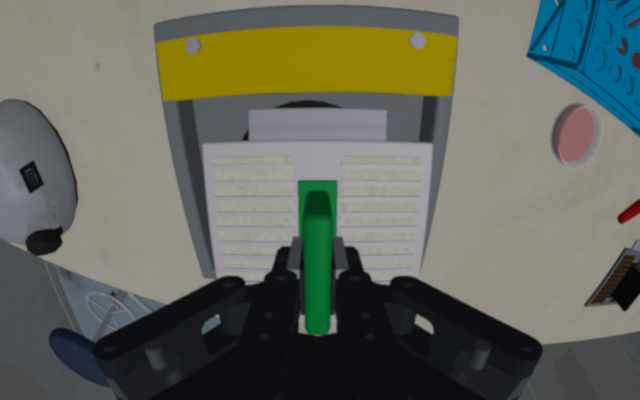

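View pics/s6.png

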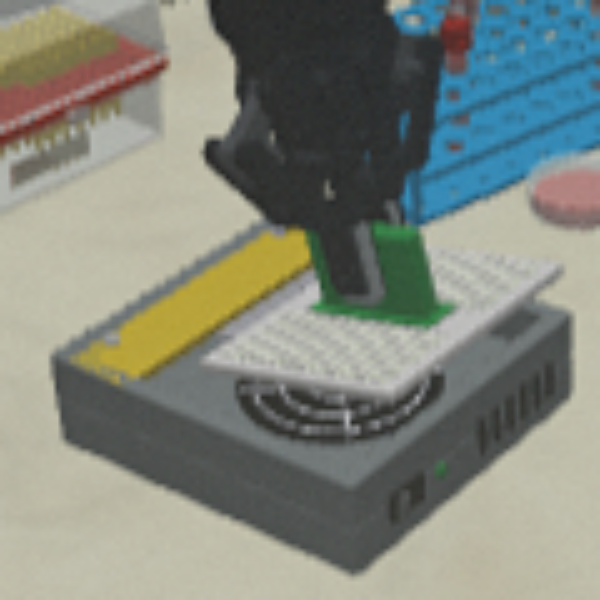

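```bash
python3 - <<'E'
import cv2
a=cv2.imread("pics/w6.png")
cv2.imwrite("pics/c9.png",cv2.resize(a[0:160,145:470],None,fx=2.4,fy=2.4,interpolation=cv2.INTER_CUBIC))
E
```

```text
(no output)
```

View pics/c9.png

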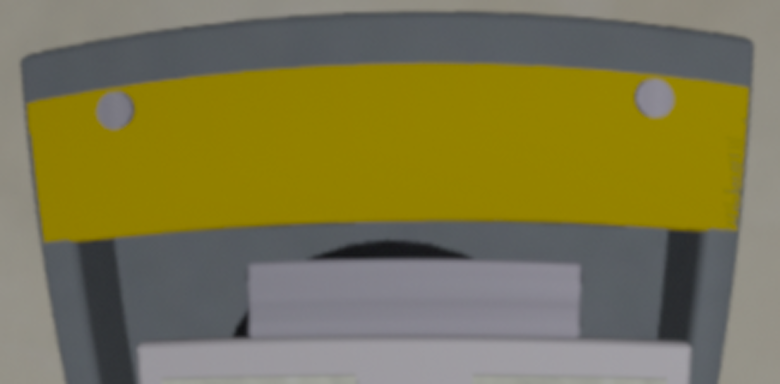

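```bash
cat > f5.py <<'E'
import f2,h; from h import *
import pickle,pl
np.set_printoptions(precision=2,suppress=True)
W,p,R=pickle.load(open('w6.pkl','rb'));W['fish']=1
E=np.array([[46,78,52],[46,-78,52],[46,0,52],[70,78,52],[70,-78,52],[85,78,52],[85,-78,52]])/1000
w=uncrop([[44,242],[738,231],[393,221],[27,101],[748,86],[24,60],[752,40]],2.4,(145,0))
for n in ([0,1,2],[0,1,2,3,4],list(range(7))):
    v,r=fit([(W,w[n],E[n])],[.5,.2,15]);print(v*[1000,1000,1]);print(r.T)
    print(pl.tipnow(dict(position=p,tool_rot=R),np.array([v[0],v[1],0]),v[2]))
E
python3 f5.py
```

```text
[534.26 167.9   14.99]
[[-1.14  3.43 -1.94]
 [ 0.63  0.85 -0.8 ]]
(array([36.92, -5.25, 51.49]), array([-0.51, 13.84,  0.02]))
[537.5  169.09  15.09]
[[-2.63  3.51 -2.87 -0.95  3.34]
 [-5.2  -5.74 -7.59  9.99  9.94]]
(array([33.47, -5.62, 51.49]), array([-0.61, 13.84,  0.05]))
[537.52 169.1   15.19]
[[-2.73  3.4  -3.04 -1.13  3.14 -2.36  3.  ]
 [-4.97 -6.06 -7.62 10.25  9.6  -0.1   0.61]]
(array([33.44, -5.68, 51.49]), array([-0.71, 13.84,  0.07]))
```

Emit:
play_rows:
  travel:
    - [0,0.25,-0.6]
    - [0.05,0.25,-0.6]
    - [0.02,0.06,-0.35]
    - [0,0,0]
    - [0,0,0]
  rotation:
    - [0,0.002,0.005]
    - [0,0.001,0.005]
    - [0,0,0]
    - [0,0,0]
    - [0,0,0]
  claw: [0.6,0.6,0.6,0.6,0.6]

```text
time_s: 6.43
position: [0.5074, 0.162, 0.0673]
tool_rot: [[-0.232, 0.261, -0.937], [-0.064, -0.965, -0.253], [-0.971, 0.001, 0.241]]
ft_force: [-0.5, 0.5, -0.9]
grip_width: 0.0109
```

```bash
python3 pl.py 38 34.5 14; python3 pl.py 62 34.5 14
```

```text
t 6.4333 tip [37.9604  0.7729 35.7589] [ 0.0439 13.9218 -0.077 ] F [-0.5171  0.4584 -0.9418] M [ 0.0419 -0.1658  0.0501] w 0.010941016577795903
target [0.5076 0.1613 0.0661] d cm [ 0.0278 -0.0712 -0.1168] rot [ 0.0008  0.0016 -0.0007]
t 6.4333 tip [37.9604  0.7729 35.7589] [ 0.0439 13.9218 -0.077 ] F [-0.5171  0.4584 -0.9418] M [ 0.0419 -0.1658  0.0501] w 0.010941016577795903
target [0.5308 0.1676 0.0661] d cm [ 2.3449  0.554  -0.1168] rot [ 0.0008  0.0016 -0.0007]
```

Emit:
play_rows:
  travel:
    - [0.4,0.08,-0.08]
    - [0.6,0.15,-0.03]
    - [0.6,0.15,0]
    - [0.5,0.12,0]
    - [0.2,0.05,0]
    - [0,0,0]
    - [0,0,0]
  rotation:
    - [0,0,0]
    - [0,0,0]
    - [0,0,0]
    - [0,0,0]
    - [0,0,0]
    - [0,0,0]
    - [0,0,0]
  claw: [0.6,0.6,0.6,0.6,0.6,0.6,0.6]

```text
time_s: 7.02
position: [0.5338, 0.1683, 0.0663]
tool_rot: [[-0.23, 0.261, -0.937], [-0.064, -0.965, -0.253], [-0.971, 0.001, 0.239]]
ft_force: [-0.1, 0.2, -0.6]
grip_width: 0.0108
```

```bash
python3 pl.py 62 32.5 14; python3 - <<'E'
from rig import env
import cv2,numpy as np,pickle
s=env.observe()
i=env.camera_info("wrist");a=env.get_image("wrist")[:,:,::-1];cv2.imwrite("pics/w7.png",a);pickle.dump((i,s['position'],s['tool_rot']),open("w7.pkl","wb"))
a=env.get_image("scene")[:,:,::-1];cv2.imwrite("pics/s7.png",cv2.resize(a[170:290,190:310],None,fx=5,fy=5))
E
```

```text
t 7.0167 tip [65.1252 -0.0534 34.9504] [ 0.0521 13.8347 -0.0943] F [-0.1022  0.1794 -0.6157] M [ 0.0242 -0.1862 -0.0034] w 0.010795523330162565
target [0.5308 0.1676 0.0641] d cm [-0.2947 -0.0726 -0.2259] rot [ 0.0006  0.0032 -0.0009]
```

View pics/w7.png

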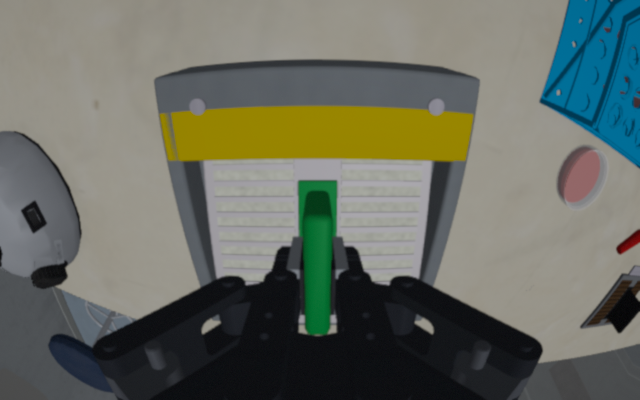

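View pics/s7.png

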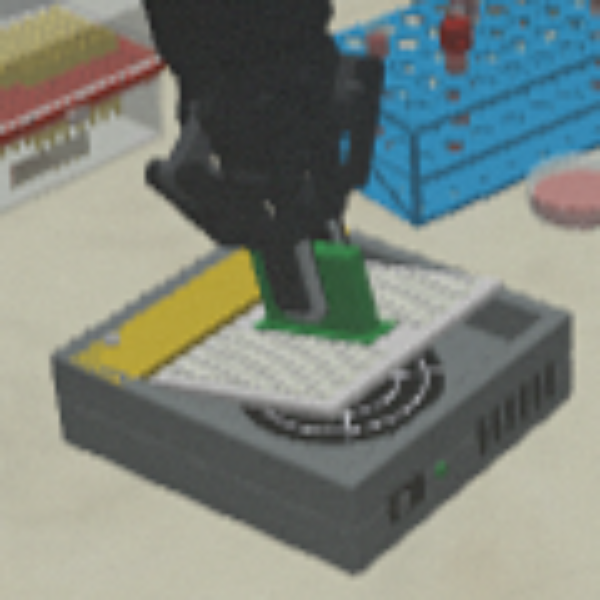

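The tongue is now hidden under the lip: the yellow edge at row 160 covers the plate's front edge, and there is no contact force. Next I'll plan the lowering rotation about the tongue tip.

```bash
python3 - <<'E'
from pl import *
s=env.observe();p0=s['position'];R0=s['tool_rot']
for th,x,z in ((14,62.5,33.5),(11,62,33),(8,62,33),(5,62,33),(2.5,62,33),(0,62,33),(0,62,32)):
    p,R=target(x,z,th);print(th,p,(p-p0)*100,Ro.from_matrix(R@R0.T).as_rotvec());p0,R0=p,R
E
```

```text
14 [0.5313 0.1677 0.0651] [-0.2191 -0.0522 -0.1298] [ 0.0007  0.0029 -0.0009]
11 [0.5293 0.1672 0.0611] [-0.1991 -0.0537 -0.4015] [ 0.0136 -0.0506  0.    ]
8 [0.528  0.1668 0.0575] [-0.1329 -0.0358 -0.3592] [ 0.0136 -0.0506  0.    ]
5 [0.5268 0.1665 0.0538] [-0.1145 -0.0309 -0.3659] [ 0.0136 -0.0506  0.    ]
2.5 [0.526  0.1663 0.0507] [-0.0812 -0.0219 -0.3093] [ 0.0114 -0.0421 -0.    ]
0 [0.5253 0.1661 0.0476] [-0.0681 -0.0184 -0.3127] [ 0.0114 -0.0421  0.    ]
0 [0.5253 0.1661 0.0466] [ 0.   0.  -0.1] [0. 0. 0.]
```

Emit:
play_rows:
  travel:
    - [-0.2,-0.05,-0.1]
    - [0,0,0]
    - [-0.07,-0.02,-0.15]
    - [-0.07,-0.02,-0.15]
    - [-0.06,-0.02,-0.15]
    - [-0.05,-0.01,-0.15]
    - [-0.04,-0.01,-0.14]
    - [0,0,0]
  rotation:
    - [0,0,0]
    - [0,0,0]
    - [0.005,-0.02,0]
    - [0.005,-0.02,0]
    - [0.005,-0.02,0]
    - [0.005,-0.02,0]
    - [0.005,-0.02,0]
    - [0,0,0]
  claw: [0.6,0.6,0.6,0.6,0.6,0.6,0.6,0.6]

```text
time_s: 7.78
position: [0.5269, 0.1666, 0.0578]
tool_rot: [[-0.129, 0.261, -0.957], [-0.038, -0.965, -0.258], [-0.991, 0.003, 0.135]]
ft_force: [1.0, 0.4, -0.8]
grip_width: 0.0112
```

```bash
python3 pl.py 62 33 5
```

```text
t 7.7833 tip [60.9838  0.0809 33.6118] [ 0.0311  7.7383 -0.1982] F [ 1.0015  0.3991 -0.7882] M [ 0.0301 -0.0806  0.0315] w 0.011192566692260764
target [0.5268 0.1665 0.0538] d cm [-0.0024 -0.0136 -0.3954] rot [ 0.0157 -0.0453 -0.0005]
```

Emit:
play_rows:
  travel:
    - [0.03,0,-0.15]
    - [0,0,-0.17]
    - [-0.02,-0.01,-0.17]
    - [-0.03,-0.01,-0.17]
    - [-0.03,-0.01,-0.12]
    - [0,0,0]
  rotation:
    - [0.007,-0.022,0]
    - [0.006,-0.022,0]
    - [0.006,-0.022,0]
    - [0.006,-0.022,0]
    - [0.004,-0.016,0]
    - [0,0,0]
  claw: [0.6,0.6,0.6,0.6,0.6,0.6]

```text
time_s: 8.28
position: [0.5261, 0.1662, 0.0504]
tool_rot: [[-0.024, 0.261, -0.965], [-0.009, -0.965, -0.261], [-1.0, 0.003, 0.025]]
ft_force: [0.1, -0.1, -1.3]
grip_width: 0.0108
```

```bash
python3 pl.py 62 32.5 0;  python3 - <<'E'
from rig import env
import cv2
a=env.get_image("wrist")[:,:,::-1];cv2.imwrite("pics/w8.png",a)
a=env.get_image("scene")[:,:,::-1];cv2.imwrite("pics/s8.png",cv2.resize(a[170:290,190:310],None,fx=5,fy=5))
E
```

```text
t 8.2833 tip [62.3526 -0.1245 34.0365] [ 0.0105  1.4465 -0.1446] F [ 0.1147 -0.1142 -1.3418] M [ 0.0069  0.0338 -0.028 ] w 0.01081362401335754
target [0.5253 0.1661 0.0471] d cm [-0.0743 -0.0101 -0.3349] rot [ 0.009  -0.0237 -0.0002]
```

View pics/w8.png

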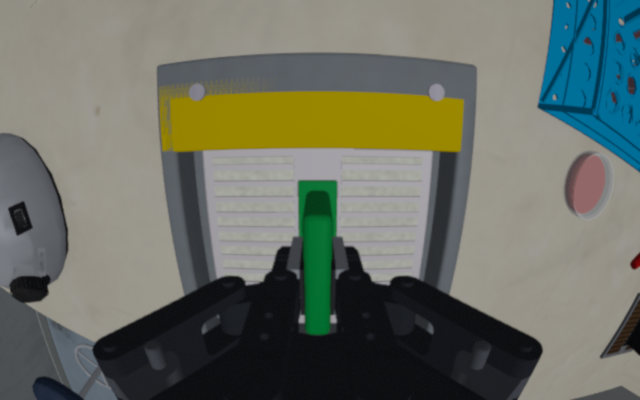

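View pics/s8.png

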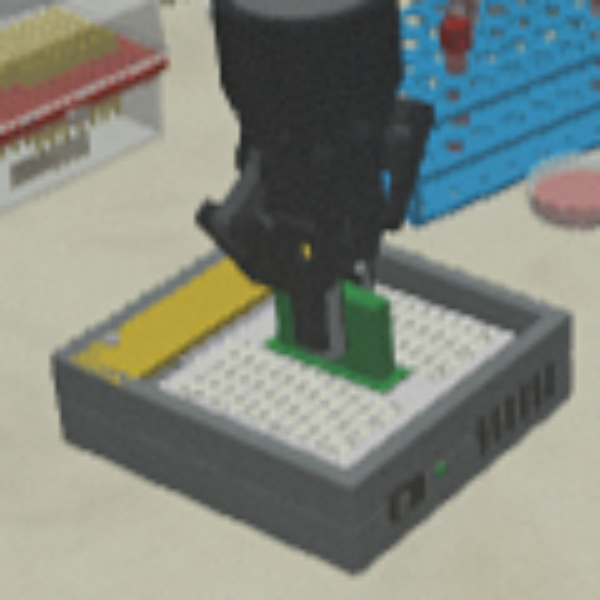

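The plate is inside all four walls, 1.4° off flat, about 2 mm above the floor and in no contact. I'll lower it gently until it touches.

Emit:
play_rows:
  travel:
    - [-0.03,0,-0.12]
    - [-0.03,0,-0.12]
    - [0,0,-0.05]
    - [0,0,0]
  rotation:
    - [0.005,-0.012,0]
    - [0.004,-0.012,0]
    - [0,0,0]
    - [0,0,0]
  claw: [0.6,0.6,0.6,0.6]

```text
time_s: 8.72
position: [0.5266, 0.1663, 0.0477]
tool_rot: [[0.002, 0.261, -0.965], [0.001, -0.965, -0.261], [-1.0, 0.0, -0.002]]
ft_force: [0.9, -0.7, -0.7]
grip_width: 0.0112
```

```bash
python3 pl.py 62 32 0
```

```text
t 8.7167 tip [63.3021 -0.0905 33.2335] [ 0.0105 -0.1244 -0.0029] F [ 0.8629 -0.7354 -0.6864] M [-0.0116 -0.011   0.0691] w 0.011182872342109084
target [0.5253 0.1661 0.0466] d cm [-0.1254 -0.0232 -0.1077] rot [-0.0005  0.0021 -0.0002]
```

Emit:
play_rows:
  travel:
    - [0,0,-0.05]
    - [0,0,-0.04]
  rotation:
    - [0,0,0]
    - [0,0,0]
  claw: [0.6,0.6]

```text
time_s: 8.88
position: [0.5267, 0.1663, 0.0468]
tool_rot: [[0.002, 0.261, -0.965], [0.0, -0.965, -0.261], [-1.0, 0.0, -0.002]]
ft_force: [0.1, 0.3, -1.5]
grip_width: 0.011
```

Emit:
play_rows:
  travel:
    - [0,0,-0.05]
    - [0,0,0]
  rotation:
    - [0,0,0]
    - [0,0,0]
  claw: [0.6,0.6]

```text
time_s: 9.05
position: [0.5267, 0.1663, 0.0461]
tool_rot: [[0.002, 0.261, -0.965], [0.0, -0.965, -0.261], [-1.0, 0.0, -0.002]]
ft_force: [0.3, -0.0, -0.5]
grip_width: 0.0111
```

```bash
python3 pl.py 62 32 0
```

```text
t 9.05 tip [63.4138 -0.1186 31.6532] [ 0.0091 -0.1059 -0.0031] F [ 0.3088 -0.0161 -0.4921] M [ 0.0246  0.0119 -0.008 ] w 0.011050558343180793
target [0.5253 0.1661 0.0466] d cm [-0.1373 -0.0237  0.048 ] rot [-0.0004  0.0018 -0.0002]
```

Emit:
play_rows:
  travel:
    - [0,0,-0.04]
    - [0,0,0]
  rotation:
    - [0,0,0]
    - [0,0,0]
  claw: [0.6,0.6]

```text
time_s: 9.22
position: [0.5269, 0.1663, 0.046]
tool_rot: [[0.002, 0.261, -0.965], [0.0, -0.965, -0.261], [-1.0, 0.0, -0.002]]
ft_force: [-1.0, -0.5, 0.5]
grip_width: 0.0109
```

Emit:
play_rows:
  travel:
    - [0,0,-0.03]
    - [0,0,0]
  rotation:
    - [0,0,0]
    - [0,0,0]
  claw: [0.6,0.6]

```text
time_s: 9.38
position: [0.5269, 0.1664, 0.046]
tool_rot: [[0.002, 0.261, -0.965], [0.0, -0.965, -0.261], [-1.0, 0.0, -0.002]]
ft_force: [-0.7, 0.6, 1.1]
grip_width: 0.0112
```

Emit:
play_rows:
  travel:
    - [0,0,-0.06]
  rotation:
    - [0,0,0]
  claw: [0.6]

```text
time_s: 9.47
position: [0.527, 0.1664, 0.0458]
tool_rot: [[0.003, 0.261, -0.965], [0.0, -0.965, -0.261], [-1.0, 0.0, -0.003]]
ft_force: [-2.4, -1.0, 12.2]
grip_width: 0.011
```

```bash
python3 pl.py; python3 - <<'E'
from rig import env
import cv2
a=env.get_image("scene")[:,:,::-1];cv2.imwrite("pics/s9.png",cv2.resize(a[170:290,190:310],None,fx=5,fy=5))
E
```

```text
t 9.4667 tip [63.7258 -0.1269 31.3465] [ 0.0148 -0.1498 -0.0125] F [-2.3961 -0.9532 12.1769] M [-0.1752  0.8401  0.0105] w 0.011035197846611583
```

View pics/s9.png

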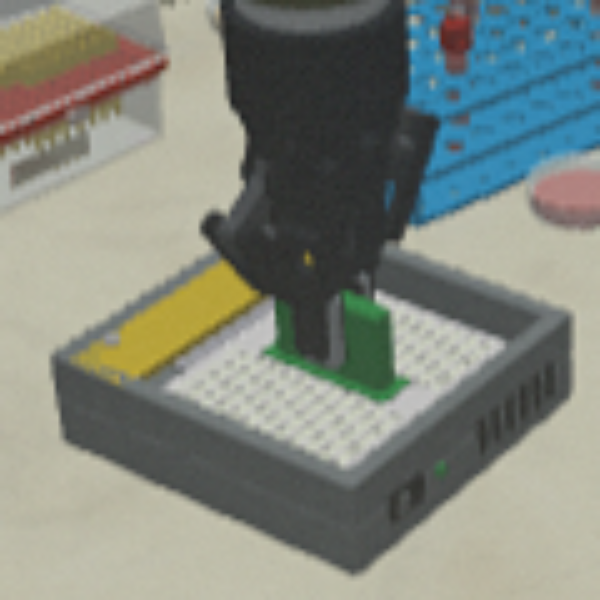

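The 12 N upward force confirms floor contact, and the plate is flat. I'll release the pressure, open a little and withdraw straight up.

Emit:
play_rows:
  travel:
    - [0,0,0]
    - [0,0,0]
    - [0,0,0]
    - [0,0,0]
    - [0,0,0]
    - [0,0,0]
  rotation:
    - [0,0,0]
    - [0,0,0]
    - [0,0,0]
    - [0,0,0]
    - [0,0,0]
    - [0,0,0]
  claw: [0.6,1.4,2,3,3.5,3.5]

```text
time_s: 10.02
position: [0.5272, 0.1664, 0.0456]
tool_rot: [[0.003, 0.261, -0.965], [0.001, -0.965, -0.261], [-1.0, 0.0, -0.003]]
ft_force: [-0.0, -0.1, -0.1]
grip_width: 0.035
```

Emit:
play_rows:
  travel:
    - [0,0,1]
    - [0,0,2]
    - [0,0,3]
    - [0,0,3]
    - [0,0,3]
    - [0,0,2]
    - [0,0,0]
    - [0,0,0]
  rotation:
    - [0,0,0]
    - [0,0,0]
    - [0,0,0]
    - [0,0,0]
    - [0,0,0]
    - [0,0,0]
    - [0,0,0]
    - [0,0,0]
  claw: [3.5,3.5,3.5,3.5,3.5,3.5,3.5,3.5]

```text
time_s: 10.68
position: [0.5251, 0.1662, 0.1959]
tool_rot: [[0.003, 0.261, -0.965], [0.001, -0.965, -0.261], [-1.0, 0.0, -0.003]]
ft_force: [-1.1, 0.4, -0.9]
grip_width: 0.035
```

```bash
python3 - <<'E'
from rig import env
import cv2,pickle
s=env.observe();print(s['time_s'],s['position'],s['ft_force'])
i=env.camera_info("wrist");a=env.get_image("wrist")[:,:,::-1];cv2.imwrite("pics/w10.png",a);pickle.dump((i,s['position'],s['tool_rot']),open("w10.pkl","wb"))
a=env.get_image("scene")[:,:,::-1];cv2.imwrite("pics/s10.png",cv2.resize(a[170:290,190:310],None,fx=5,fy=5))
E
```

```text
10.6833 [0.52509615 0.16620279 0.1959369 ] [-1.11650908  0.38537897 -0.89692722]
```

View pics/w10.png

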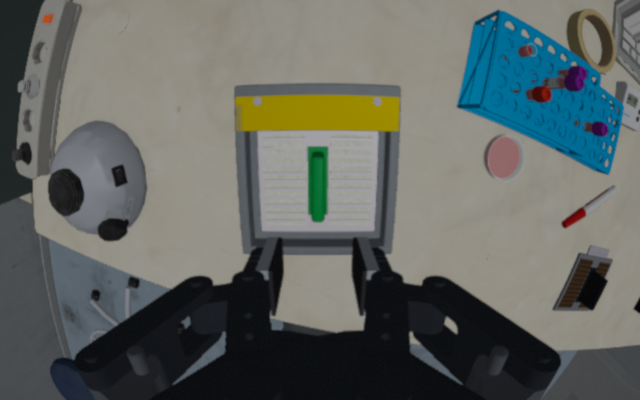

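View pics/s10.png

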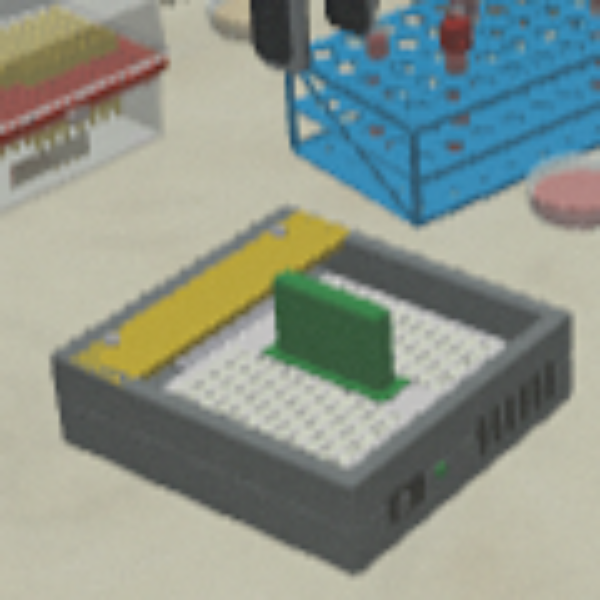

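The wrist view shows the plate lying square in the bay, with the front edge at the yellow lip (row 131), the rear edge at row 232 inside the near wall, and even side gaps. The dirty plate is where it was. I'm handing the job in.

```bash
python3 -c "
from rig import env
print(env.close_job())"
```

```text
the job is handed in; nothing more can be done
None
```

The clean plate is in the bay with its tongue under the yellow lip, and I handed the job in at about 10.8 s. I hooked it at about 14° tilt, then turned it down about the tongue tip with the gripper. I opened the fingers only after the plate touched the floor.

**Last checks:**
- **Contact:** a force of about 12 N at floor contact, with the held plate within 0.2° of flat.
- **Position:** tongue tip at x ≈ 63 mm by the robot's own pose (56 to 70 allowed), with even side gaps in the wrist picture.
- **Clear of the job:** the gripper is about 15 cm above the placed position and touching nothing, and the dirty plate was not moved.

**What went wrong or disagreed:**
- The first grasp closed about 12 mm too high on the grip. I opened, lowered and gripped again before lifting.
- The camera fits of the extractor's x position differed by about 3 mm (534 to 537 mm). I used 535, and the placement leaves room for that.
- The tongue is hidden under the lip, so its exact depth is calculated rather than seen.

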